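# Light the open inverter with a loose-masted work lamp, then park it

## Robot

A 7-joint arm with a two-finger parallel gripper is mounted at the origin on the work surface. World frame = base frame: x ahead of the robot, y to its left, z up, the work surface at z = 0. Lengths are in m, angles in rad, forces in N, time in s.
With the tool pointing down it reaches from about 0.4 to 0.875 m from the base axis. Payload 19.3 kg.
Tool frame: the origin (TCP) lies at the very end of the fingers, on their centre line; the grasp point (between the pads) lies 19 mm behind it; z points along the fingers, y is the line along which they close (so a half turn about z gives the same grasp; the last joint's range is limited). The gripper opens to 85 mm and grips with 20 to 120 N. Pads are 22 mm wide; open, the fingers measure 114 mm over their backs; the gripper's body (76 mm by 85 mm) begins 54 mm behind the grasp point. The pads swing forward as they close: fully open they stand 13 mm farther back than shut.
Start: joints at [-1.384, 0.521, -0.036, 1.599, 0.021, 1.021, -0.113], TCP at [0.159, 0.604, 0.231] pointing down, gripper open.
Joint ranges: [-2.91, 2.91], [-0.3, 2.13], [-1.5, 1.42], [0.17, 2.43], [-1.26, 4.41], [0.16, 1.93], [-2.52, 2.52]. Speed limits (rad/s): [1.89, 1.89, 2.39, 2.39, 3.01, 3.01, 3.01].

## Interface

Orientations are given as [roll, pitch, yaw] about the fixed x, y, z axes, in that order (R = Rz(yaw) Ry(pitch) Rx(roll)).
In Python, from workcell import monitor, optics, workorder gives the robot as it stands.
- The arm moves only by the tool apply_moves, never from a script. Its arguments are lists of equal length, an entry for each row: "linear": the shift along the tool's x, y, z each as a share of 0.1 m, from -1 to 1, a list of three; "delta_rot": the turn, a rotation vector about the tool's x, y, z each as a share of 120 degrees, from -1 to 1, a list of three. A call has exactly 5 rows; each row is the pose to reach, as a shift and turn from the pose commanded when the call began, along the tool's axes at that moment; what a row does not reach only later rows make up. A row lasts 1/12 s, in which the tool goes at most 41.7 mm and 7.16 degrees, less where a joint would pass 70% of its speed; a pose out of reach is approached as far as the arm can. A call with a number of a shift or a turn outside -1 to 1 is refused whole. A call with a gripper value outside its range is refused whole. "gripper" is the opening, from -1 (shut) to 1 (fully open), set as the call begins (left out, the last holds). The fingers move at their own pace and stop on an object; "force" is the grip in N (left out, the last holds). Time passes only in rows, so rows that repeat a pose let the fingers close, or fill a call up. It gives the time, the measured TCP pose, the force, the opening and the grip force at its end, in the units of the state.
- monitor.observe(): the state, without advancing time (a new reading comes with each control period).
- optics.grab_frame(name): name is "scene" or "top"; returns (picture, depth): 400x640x3 uint8, red, green, blue; 400x640 float32, m along the optical axis (not along the pixel's ray), 0 where there is no reading.
- optics.camera_info(name): a dict with "fx", "fy", "cx", "cy" (pixels), "D" ([k1, k2, p1, p2, k3] as OpenCV has them; the pictures are not rectified), "rvec" (rotation vector, rad) and "tvec" (3), from world to camera coordinates, as OpenCV has them. Camera axes: x right, y down, z forward; pixel columns grow to the right and rows downward; lengths in m; the calibration is good to about 2 mm. A picture is of the moment at which its call begins. camera_info takes no time and is no camera call.
- workorder.job_done(): hands the job in; it is judged then, once.
The state is a dict: "clock": time; "qpos": joint angles; "qd": joint speeds; "joint_efforts": joint torques, N m; "position": TCP position; "tool_rot": TCP orientation; "force": force on the tool from outside, world axes, zero at the start; "moment": the same for the moment, N m; "grip_width": finger opening in m; "finger_force": force on a finger pad.
Only numpy, scipy, OpenCV 4.12 (cv2) and the standard library are available. Lean on these libraries where they do the work, as an engineer would, in place of code of your own. Each camera call takes 0.05 s, during which the arm holds its last target. There are 200 camera calls.

## Task

Lift the cordless work lamp by its carry handle, bring its loose, leaning mast up to stand free and upright, and hold the lamp clear above the open inverter housing, the lens over the middle of the housing and the mast balanced upright with nothing touching it, for a good five seconds while the inspection picture is taken. Then take it to the yellow parking stand, bring the mast, standing upright, in between the two fork arms from their open end, and set the lamp down gently and level on the stand's floor plate, square to the stand, and let go. Do not touch the mast with the robot, do not knock the housing, and leave the spray can, the red bin and the orange connector cap where they are.

Things in the scene. Friction and masses are not known exactly. Their poses are not given: they have to be found in the camera images.
- lamp: Cordless work lamp. Black foot plate 355 long (x -165 to 190), 100 wide, 12 thick. Origin: underside of the foot, below the handle's middle; x from battery to mast, y left, z up. Orange battery 75 x 85 at x = -100, top at z = 72. Foot with battery and handle 0.60 kg, mast 0.20 kg; all balances close below the handle's middle. Masses vary by 12 percent.
- handle (a point): Centre of the lamp's orange carry handle, 97 above the lamp's origin; axes as the lamp. Bar along x, 130 long, 20 wide (y), 26 high, on two posts at x = -57 and +57 (14 thick, 18 wide); free space beneath down to the foot plate.
- mast: Mast with lamp head, hinged to the foot, swings only sideways. Origin on the hinge axis; x along it, z up the aluminium tube (18 in diameter, 230 long); orange head above it: x -20 to 70, 70 wide, z 230 to 280. 0.20 kg, centre of mass at z = 237, inertia about the hinge 0.0119 kg m2, weight moment 0.465 N m per rad from vertical. Starts leaning on its -y stop (+0.35 rad about x).
- hinge (a point): The mast's hinge on the foot, at x 160, y 0, z 37 from the lamp's origin; axis = lamp's x. Stops at 0.35 rad either side of square to the foot. Spring to square 0.28 N m/rad, too weak to hold the mast up; damping 0.09 N m s/rad; no friction. On a level foot the mast falls slowly (time constant about 0.6 s) on a stop; tilting the foot about x pushes the mast the same way through the spring.
- lens (a point): Centre of the white lens under the lamp head, 35 ahead of (x) and 225 above the mast's origin; axes as the mast.
- stand: Yellow parking stand, fixed. Origin on the table; x points to its back post. Floor plate top at z = 5, x -175 to 245, 150 wide. Back post x 225 to 245, 110 wide, 190 high, carrying the fork. Parked, the lamp's axes match the stand's and its origin lies 5 above the stand's.
- fork (a point): Middle of the stand's fork where the parked mast stands: x 160, y 0, z 170 from the stand's origin, axes as the stand. Two round steel arms 12 in diameter at y = -36 and +36 (gap 60) run from the post towards -x to x = 100 from the stand's origin, then flare to y = -56, +56 at x = 75; open towards -x and up. The parked mast leans on one arm by about 0.16 rad.
- housing: Opened inverter housing, fixed aluminium box 200 (x) x 200 (y) x 60 high, walls 8, black and copper parts inside below the rim. Origin: middle of its underside.
- spray: Spray can, bystander, 54 in diameter, 160 high; origin at the centre of its underside, loose.
- bin: Red open bin, bystander, 90 (x) x 110 (y) x 45 high; origin at the centre of its underside, loose.
- cap: Orange connector cap with a black round top, bystander, 50 x 45, 37 high; origin at the centre of its underside, loose.

How it is judged:
On the way, in this order (a step that is already met when the one before it is completed fails the run):
1. the lamp is held clear above the housing, lens over its middle (60 mm), mast upright within 0.13 rad and touched by nothing, for 4.5 s (height (world z) of lamp above 0.068 m and horizontal distance between lens and housing below 0.06 m and angle between mast's own z axis and vertical below 0.13 rad and contact force between mast and anything else below 0.3 N), for 4.5 s.
2. the lamp is brought off the ground into the stand with the mast upright between the fork arms, untouched (height (world z) of lamp between 0.012 and 0.11 m and x of mast in the frame of stand above 0.115 m and y of mast in the frame of stand between -0.03 and 0.03 m and angle between mast's own z axis and vertical below 0.2 rad and contact force between mast and anything else below 0.3 N), for 0.2 s.
At the end, for the whole second after the job is handed in: The lamp stands released and at rest on the stand's floor plate: within 30 mm of its parked place, within 0.15 rad of square to the stand, level within 0.06 rad, the mast caught between the fork arms within 0.25 rad of upright (horizontal distance between lamp and stand below 0.03 m and angle between the x axis of lamp and the x axis of stand, either way round below 0.15 rad and z of lamp in the frame of stand below 0.012 m and angle between lamp's own z axis and vertical below 0.06 rad and angle between mast's own z axis and vertical below 0.25 rad and linear speed of lamp below 0.02 m/s); the robot touches nothing.
It fails at once if the robot touches the mast or lamp head (contact force between mast and the arm above 1 N or contact force between mast and the fingers above 1 N).
It fails at once if the mast strikes the stand hard or the lamp is slammed down on it (contact force between mast and stand above 15 N or contact force between lamp and stand above 60 N).
It fails at once if the lamp or robot knocks the housing (contact force between any of lamp, the arm, the fingers and housing above 3 N).
It fails at once if the lamp is tipped over (angle between lamp's own z axis and vertical above 0.7 rad).
It fails at once if a bystander is disturbed (distance of any of spray, bin, cap from where it was at the start of the episode above 0.03 m).
It also fails if it takes over 72 s, if anything falls off the work surface, if the arm or the gripper's body presses on something with over 40 N, if the wrist force passes 120 N, or if a joint passes its speed limit or range.

## Working session

There is one attempt and no reset: what is moved stays moved. The work goes in short steps, Python scripts to look and compute and a tool call to move; the robot and the scene stay as the last step left them, time stands still between calls to the robot, and variables do not carry over. Pictures are saved under pics/ and viewed, at most 10 in all, crops included, and the job is handed in when it is done.

Besides the shell and the picture viewer there is one more tool, called as name(argument=value, ...), one argument or row to a line, values as JSON. apply_moves: Moves the arm, as the interface text tells. Its arguments: {"type":"object","properties":{"linear":{"type":"array"},"delta_rot":{"type":"array"},"gripper":{"type":"number"},"force":{"type":"number"}},"required":["linear","delta_rot"]}

```bash
mkdir -p pics; ls; python3 - <<'E'
from workcell import monitor, optics
import cv2,numpy as np
s=monitor.observe();print(s)
for n in("scene","top"):
    p,d=optics.grab_frame(n);cv2.imwrite(f"pics/{n}0.png",p[:,:,::-1]);np.save(f"pics/{n}0d.npy",d)
    print(optics.camera_info(n))
E
```

```text
pics
{'clock': 0.0, 'qpos': array([-1.38419899,  0.52199957, -0.03634088,  1.60000188,  0.02122708,
        1.02111247, -0.11283683]), 'qd': array([ 0.00054985,  0.00108906, -0.00179687, -0.00030684, -0.00137416,
        0.00034342,  0.00032315]), 'joint_efforts': array([-5.09818183e-04, -9.27117276e+01,  1.98000155e+00, -3.69939137e+01,
        1.79823639e-02,  8.11570790e-03, -5.21287529e-05]), 'position': array([0.15868974, 0.6041673 , 0.23073679]), 'tool_rot': array([-3.14046147e+00,  9.80488759e-05,  2.88477430e+00]), 'force': array([-0.17546129, -0.24413604,  0.47203101]), 'moment': array([ 0.00541432,  0.00654855, -0.02934824]), 'finger_force': 0.0, 'grip_width': 0.08545452201649627}
{'fx': 443.50893392648874, 'fy': 443.50893392648874, 'cx': 319.52097453689703, 'cy': 193.5444560845412, 'D': array([-0.03634602,  0.        ,  0.        ,  0.        ,  0.        ]), 'rvec': array([ 2.21376096,  1.3539616 , -0.4344689 ]), 'tvec': array([-0.24913306, -0.31931213,  1.45650827])}
{'fx': 461.08055583157466, 'fy': 461.08055583157466, 'cx': 316.31208731409487, 'cy': 204.5444277792443, 'D': array([-0.03278237,  0.        ,  0.        ,  0.        ,  0.        ]), 'rvec': array([ 2.08983511, -2.14430403,  0.16883708]), 'tvec': array([0.02158805, 0.60147157, 1.16160816])}
```

View pics/scene0.png

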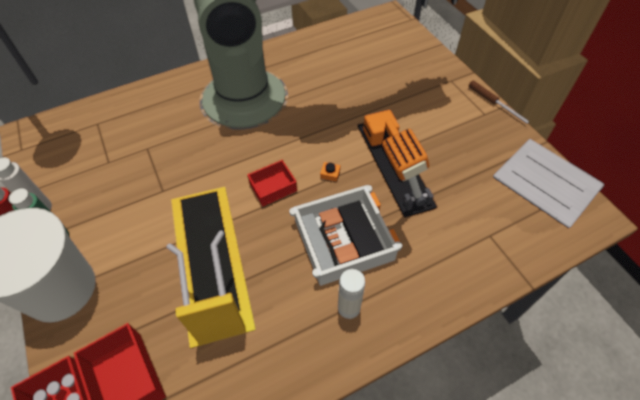

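View pics/top0.png

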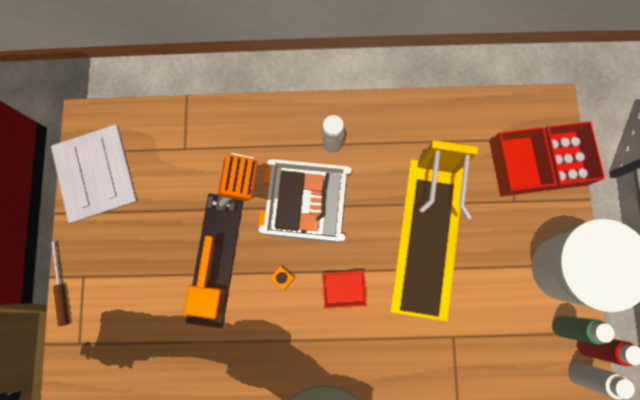

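The scene view shows the robot base at (240,100), lamp foot from (365,125) to (430,205), housing around (345,235) and stand around (215,265). The top view shows the lamp foot from (200,320) to (230,195) with the head at (238,177), the housing at (305,200), the stand plate from (420,318) to (445,150), the spray can at (333,128), the bin at (345,288) and the cap at (283,278). I'll enlarge the top view next.

```bash
python3 - <<'E'
import cv2
p=cv2.imread("pics/top0.png")
a=cv2.resize(p[130:340,175:365],None,fx=2.8,fy=2.8,interpolation=cv2.INTER_CUBIC)
cv2.imwrite("pics/cropA.png",a)
b=cv2.resize(p[130:330,380:485],None,fx=3,fy=3,interpolation=cv2.INTER_CUBIC)
cv2.imwrite("pics/cropB.png",b);print(a.shape,b.shape)
E
```

```text
(588, 532, 3) (600, 315, 3)
```

View pics/cropA.png

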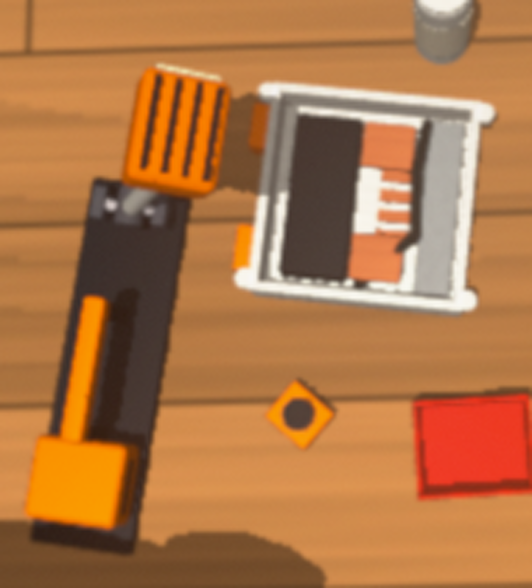

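View pics/cropB.png

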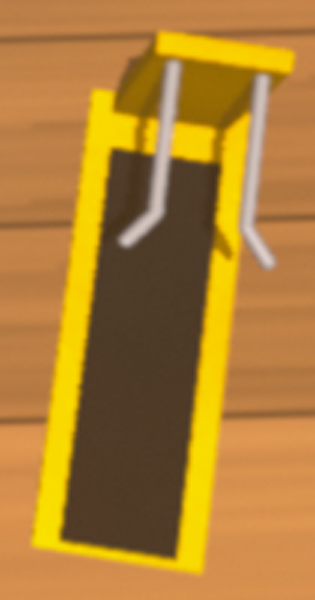

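Crop A shows the foot corners at (92,180), (190,195), (132,552) and (30,540), the handle front end at (95,298), and the housing rim corners at (263,88), (490,110), (470,305) and (240,280). Crop B shows the plate corners at (95,90), (33,545) and (203,573), the left arm from (173,65) to (157,210) and the right arm from (262,78) to (247,228).

```bash
cat > h.py <<'E'
import cv2,numpy as np
from scipy.spatial.transform import Rotation as R
from workcell import monitor, optics
def ray(n,uv,z):
    c=optics.camera_info(n);K=np.array([[c['fx'],0,c['cx']],[0,c['fy'],c['cy']],[0,0,1]])
    q=cv2.undistortPoints(np.array(uv,float).reshape(-1,1,2),K,c['D']).reshape(-1,2)
    M=cv2.Rodrigues(c['rvec'])[0];o=-M.T@c['tvec'];d=np.c_[q,np.ones(len(q))]@M
    return o+d*((np.broadcast_to(z,len(q))-o[2])/d[:,2])[:,None]
def proj(n,P):
    c=optics.camera_info(n);K=np.array([[c['fx'],0,c['cx']],[0,c['fy'],c['cy']],[0,0,1]])
    return cv2.projectPoints(np.array(P,float).reshape(-1,1,3),c['rvec'],c['tvec'],K,c['D'])[0].reshape(-1,2)
E
python3 - <<'E'
from h import *
np.set_printoptions(precision=4,suppress=True)
A=lambda l:np.array(l)/2.8+[175,130]
B=lambda l:np.array(l)/3+[380,130]
def fit(m,w):
    m=np.array(m);w=w[:,:2];mc=m-m.mean(0);wc=w-w.mean(0)
    a=np.arctan2((mc[:,0]*wc[:,1]-mc[:,1]*wc[:,0]).sum(),(mc*wc).sum());c,s=np.cos(a),np.sin(a)
    Q=np.array([[c,-s],[s,c]]);t=w.mean(0)-Q@m.mean(0)
    print(a,t,np.abs(m@Q.T+t-w).max(1));return a,t
fit([[.19,.05],[.19,-.05],[-.165,-.05],[-.165,.05]],ray("top",A([[92,180],[190,195],[132,552],[30,540]]),.012))
fit([[-.0625,.0425],[-.0625,-.0425],[-.1375,-.0425],[-.1375,.0425]],ray("top",A([[42,436],[135,443],[118,528],[27,514]]),.072))
print("handle",ray("top",A([[95,296]]),.110))
fit([[.1,.1],[.1,-.1],[-.1,-.1],[-.1,.1]],ray("top",A([[263,88],[490,110],[470,305],[240,280]]),.06))
fit([[.245,.075],[-.175,.075],[-.175,-.075]],ray("top",B([[95,90],[33,545],[203,573]]),.005))
print("fork",ray("top",B([[157,212],[247,228],[173,65],[262,78]]),.17))
print("post",ray("top",B([[160,30],[296,52],[290,75],[155,52]]),.19))
print("spray",ray("top",[[333,122]],.16),"bin",ray("top",[[345,288]],.045),"cap",ray("top",A([[298,412]]),.037))
# depth check
d=np.load("pics/top0d.npy");print(d[260,200:240],d[305,200])
E
```

```text
-0.15451292564931526 [0.4544 0.2858] [0.003  0.0055 0.0056 0.0029]
-0.1528265277474088 [0.4567 0.2808] [0.0035 0.0016 0.0016 0.0015]
handle [[0.5199 0.2757 0.11  ]]
-0.13042965918676142 [0.6153 0.0341] [0.0099 0.0079 0.0085 0.0082]
-0.18900985547177973 [ 0.4762 -0.2892] [0.0013 0.0004 0.0009]
fork [[ 0.5824 -0.2721  0.17  ]
 [ 0.5676 -0.3423  0.17  ]
 [ 0.7028 -0.2935  0.17  ]
 [ 0.6899 -0.3644  0.17  ]]
post [[ 0.7262 -0.2801  0.19  ]
 [ 0.7049 -0.3868  0.19  ]
 [ 0.6861 -0.3803  0.19  ]
 [ 0.7081 -0.2748  0.19  ]]
spray [[ 0.79   -0.0423  0.16  ]] bin [[ 0.3833 -0.0624  0.045 ]] cap [[0.4151 0.102  0.037 ]]
[1.2378 1.143  1.1417 1.141  1.1434 1.1446 1.1399 1.1462 1.143  1.1503
 1.1593 1.2394 1.239  1.2343 1.2337 1.2422 1.2393 1.238  1.2353 1.2403
 1.2387 1.2388 1.2429 1.2377 1.2337 1.2385 1.2371 1.2408 1.2351 1.2381
 1.2351 1.2387 1.2452 1.2412 1.2459 1.249  1.2529 1.2502 1.2468 1.247 ] 1.1576365
```

apply_moves(
  linear=[
    [-0.18, -0.12, 0],
    [-0.37, -0.24, 0],
    [-0.55, -0.35, 0],
    [-0.74, -0.47, 0],
    [-0.92, -0.59, 0],
  ],
  delta_rot=[
    [0, 0, 0],
    [0, 0, 0],
    [0, 0, 0],
    [0, 0, 0],
    [0, 0, 0],
  ],
  gripper=1,
  force=100,
)

```text
clock: 0.52
position: [0.2335, 0.523, 0.231]
tool_rot: [-3.141, 0.0, 2.885]
force: [0.5, -0.1, -1.0]
grip_width: 0.0854
finger_force: 0.0
```

apply_moves(
  linear=[
    [-0.18, -0.12, 0],
    [-0.37, -0.24, 0],
    [-0.55, -0.35, 0],
    [-0.74, -0.47, 0],
    [-0.92, -0.59, 0],
  ],
  delta_rot=[
    [0, 0, 0],
    [0, 0, 0],
    [0, 0, 0],
    [0, 0, 0],
    [0, 0, 0],
  ],
)

```text
clock: 0.93
position: [0.3074, 0.4426, 0.2311]
tool_rot: [-3.141, -0.0, 2.885]
force: [0.0, -0.2, -0.8]
grip_width: 0.0854
finger_force: 0.0
```

apply_moves(
  linear=[
    [-0.18, -0.12, 0],
    [-0.37, -0.24, 0],
    [-0.55, -0.35, 0],
    [-0.74, -0.47, 0],
    [-0.92, -0.59, 0],
  ],
  delta_rot=[
    [0, 0, 0],
    [0, 0, 0],
    [0, 0, 0],
    [0, 0, 0],
    [0, 0, 0],
  ],
)

```text
clock: 1.35
position: [0.3814, 0.3622, 0.2311]
tool_rot: [-3.141, -0.0, 2.885]
force: [-0.8, 0.1, -0.8]
grip_width: 0.0854
finger_force: 0.0
```

apply_moves(
  linear=[
    [-0.18, -0.12, 0],
    [-0.37, -0.24, 0],
    [-0.55, -0.35, 0],
    [-0.74, -0.47, 0],
    [-0.92, -0.59, 0],
  ],
  delta_rot=[
    [0, 0, -0.01],
    [0, 0, -0.02],
    [0, 0, -0.03],
    [0, 0, -0.04],
    [0, 0, -0.049],
  ],
)

```text
clock: 1.77
position: [0.4553, 0.2818, 0.2311]
tool_rot: [-3.141, -0.0, 2.988]
force: [0.5, -0.8, 0.3]
grip_width: 0.085
finger_force: 0.0
```

apply_moves(
  linear=[
    [0, 0.01, 0.2],
    [0, 0.01, 0.4],
    [0, 0.01, 0.6],
    [0, 0.01, 0.8],
    [0, 0.01, 1.0],
  ],
  delta_rot=[
    [0, 0, 0],
    [0, 0, 0],
    [0, 0, 0],
    [0, 0, 0],
    [0, 0, 0],
  ],
)

```text
clock: 2.18
position: [0.4547, 0.2836, 0.1302]
tool_rot: [-3.141, -0.0, 2.987]
force: [0.2, 0.4, -0.6]
grip_width: 0.0856
finger_force: 0.0
```

apply_moves(
  linear=[
    [0, 0, 0.13],
    [0, 0, 0.26],
    [0, 0, 0.39],
    [0, 0, 0.53],
    [0, 0, 0.53],
  ],
  delta_rot=[
    [0, 0, 0],
    [0, 0, 0],
    [0, 0, 0],
    [0, 0, 0],
    [0, 0, 0],
  ],
)

```text
clock: 2.6
position: [0.4537, 0.283, 0.076]
tool_rot: [-3.139, -0.003, 2.988]
force: [-1.1, 0.2, 0.1]
grip_width: 0.0852
finger_force: 0.0
```

apply_moves(
  linear=[
    [0, 0, 0],
    [0, 0, 0],
    [0, 0, 0],
    [0, 0, 0],
    [0, 0, 0],
  ],
  delta_rot=[
    [0, 0, 0],
    [0, 0, 0],
    [0, 0, 0],
    [0, 0, 0],
    [0, 0, 0],
  ],
  gripper=-1,
  force=100,
)

```text
clock: 3.02
position: [0.4552, 0.284, 0.0789]
tool_rot: [3.141, 0.001, 2.987]
force: [0.3, 6.8, 4.4]
grip_width: 0.0254
finger_force: 2.9
```

apply_moves(
  linear=[
    [0, 0, 0],
    [0, 0, 0],
    [0, 0, 0],
    [0, 0, 0],
    [0, 0, 0],
  ],
  delta_rot=[
    [0, 0, 0],
    [0, 0, 0],
    [0, 0, 0],
    [0, 0, 0],
    [0, 0, 0],
  ],
)

```text
clock: 3.43
position: [0.4551, 0.2843, 0.0786]
tool_rot: [3.141, 0.001, 2.988]
force: [-0.5, 6.0, 5.6]
grip_width: 0.0184
finger_force: 100.2
```

```bash
cat >> h.py <<'E'
def lamp(s,ofs=(0,0,-.078)):
    """lamp frame from tool: lamp axes = tool turned half about its y; origin from TCP in lamp axes"""
    T=R.from_euler('xyz',s['tool_rot'])*R.from_euler('y',np.pi)
    return T,s['position']+T.apply(np.array(ofs))
def theta(name,s,save=None,R0=None,ofs=(0,0,-.078)):
    p,d=optics.grab_frame(name);c=optics.camera_info(name)
    if save: cv2.imwrite(save,p[:,:,::-1])
    T,o=lamp(s,ofs);K=np.array([[c['fx'],0,c['cx']],[0,c['fy'],c['cy']],[0,0,1]])
    v,u=np.nonzero(d>0)
    q=cv2.undistortPoints(np.c_[u,v].astype(float).reshape(-1,1,2),K,c['D']).reshape(-1,2)
    P=(np.c_[q,np.ones(len(q))]*d[v,u][:,None]-c['tvec'])@cv2.Rodrigues(c['rvec'])[0]
    hinge=o+T.apply([.16,0,.037]);yaw=R.from_euler('z',np.arctan2(*T.apply([1,0,0])[[1,0]]))
    L=yaw.inv().apply(P-hinge)     # level frame at the hinge
    k=(L[:,0]>-.03)&(L[:,0]<.085)&(np.abs(L[:,1])<.2)&(L[:,2]>.19)&(L[:,2]<.33)
    L=L[k];th=np.arctan2(-np.median(L[:,1]),np.median(L[:,2]))
    for _ in range(6):
        M=R.from_euler('x',-th).apply(L)
        t=(M[:,2]>.265)&(M[:,2]<.30)&(np.abs(M[:,1])<.06)
        Y=M[t,1];th+=-np.arctan2((Y.min()*0+np.percentile(Y,2)+np.percentile(Y,98))/2,.28)
    foot=np.arctan2(T.apply([0,1,0])[2],np.hypot(*T.apply([0,1,0])[:2]))
    return th,foot,int(t.sum()),M[t].mean(0)
E
python3 - <<'E'
from h import *
np.set_printoptions(precision=4,suppress=True)
s=monitor.observe();print({k:s[k] for k in('clock','position','tool_rot','force','moment','grip_width','finger_force')});print(lamp(s)[1])
print(theta("top",s,"pics/t1.png"));print(theta("scene",s,"pics/s1.png"))
a=cv2.imread("pics/t1.png")[60:360,130:430];b=cv2.imread("pics/s1.png")[50:350,230:530]
cv2.imwrite("pics/m1.png",cv2.resize(np.hstack([a,b]),(800,400)))
E
```

```text
{'clock': 3.4333, 'position': array([0.4551, 0.2843, 0.0786]), 'tool_rot': array([3.1406, 0.0005, 2.9876]), 'force': array([-0.4553,  5.9609,  5.5967]), 'moment': array([ 1.0702, -0.0296, -0.1607]), 'grip_width': 0.018436663689509084, 'finger_force': 100.1553726196289}
[0.4552 0.2844 0.0006]
(np.float64(0.3614877282449036), np.float64(0.0010368005239485259), 1379, array([0.0242, 0.001 , 0.2792]))
(np.float64(0.36718985178529795), np.float64(0.0010368005239485259), 1305, array([ 0.0339, -0.0001,  0.2802]))
```

View pics/m1.png

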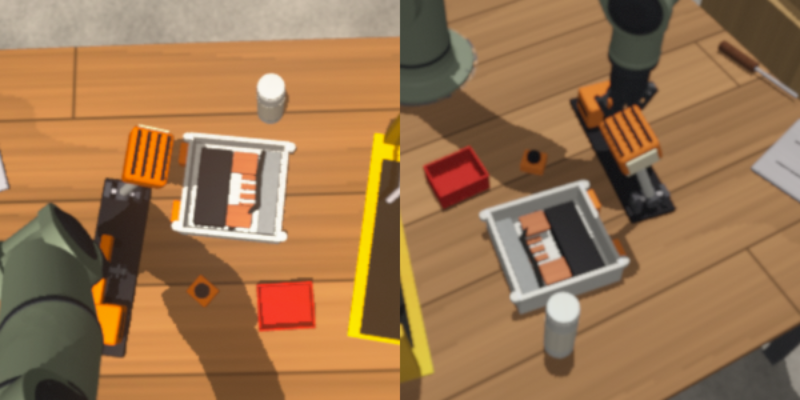

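The left half shows the gripper over the handle, with the mast leaning right and its head at about (148,155). The right half shows the gripper closed on the bar, with the head at (630,140). The grip is firm, so I'll lift and carry the lamp over the housing with the mast still on its stop.

apply_moves(
  linear=[
    [0, 0, -0.1],
    [0, 0, -0.3],
    [0, 0, -0.5],
    [0, 0, -0.75],
    [0, 0, -1.0],
  ],
  delta_rot=[
    [0, 0, 0],
    [0, 0, 0],
    [0, 0, 0],
    [0, 0, 0],
    [0, 0, 0],
  ],
)

```text
clock: 3.95
position: [0.454, 0.2826, 0.179]
tool_rot: [-3.139, -0.002, 2.987]
force: [0.9, 0.2, -7.7]
grip_width: 0.0186
finger_force: 99.0
```

apply_moves(
  linear=[
    [0, 0, -0.2],
    [0, -0.03, -0.35],
    [0, -0.1, -0.4],
    [0, -0.2, -0.4],
    [0, -0.32, -0.4],
  ],
  delta_rot=[
    [0, 0, 0],
    [0, 0, 0],
    [0, 0, 0],
    [0, 0, 0],
    [0, 0, 0],
  ],
)

```text
clock: 4.37
position: [0.4492, 0.2507, 0.2174]
tool_rot: [-3.14, -0.001, 2.988]
force: [0.5, -0.2, -7.6]
grip_width: 0.0186
finger_force: 98.9
```

apply_moves(
  linear=[
    [-0.02, -0.15, 0],
    [-0.05, -0.3, 0],
    [-0.07, -0.45, 0],
    [-0.1, -0.6, 0],
    [-0.1, -0.75, 0],
  ],
  delta_rot=[
    [0, 0, 0],
    [0, 0, 0],
    [0, 0, 0],
    [0, 0, 0],
    [0, 0, 0],
  ],
)

```text
clock: 4.78
position: [0.4476, 0.174, 0.217]
tool_rot: [-3.14, -0.002, 2.986]
force: [0.6, 0.3, -7.3]
grip_width: 0.0187
finger_force: 98.9
```

apply_moves(
  linear=[
    [-0.02, -0.15, 0],
    [-0.04, -0.3, 0],
    [-0.05, -0.45, 0],
    [-0.06, -0.6, 0],
    [-0.06, -0.75, 0],
  ],
  delta_rot=[
    [0, 0, 0],
    [0, 0, 0],
    [0, 0, 0],
    [0, 0, 0],
    [0, 0, 0],
  ],
)

```text
clock: 5.2
position: [0.4415, 0.0992, 0.2171]
tool_rot: [-3.14, -0.002, 2.986]
force: [1.1, -0.4, -7.0]
grip_width: 0.0186
finger_force: 98.9
```

apply_moves(
  linear=[
    [0, -0.14, 0],
    [0, -0.24, 0],
    [0, -0.32, 0],
    [0, -0.38, 0],
    [0, -0.4, 0],
  ],
  delta_rot=[
    [0, 0, 0],
    [0, 0, 0],
    [0, 0, 0],
    [0, 0, 0],
    [0, 0, 0],
  ],
)

```text
clock: 5.62
position: [0.4362, 0.061, 0.218]
tool_rot: [-3.141, -0.001, 2.987]
force: [-0.4, 0.2, -7.4]
grip_width: 0.0184
finger_force: 98.9
```

```bash
cat > m.py <<'E'
from h import *
np.set_printoptions(precision=4,suppress=True)
s=monitor.observe();T,o=lamp(s)
a=theta("top",s);b=theta("scene",s)
print(s['clock'],s['position'],s['tool_rot'],s['moment'],"lens",o+T.apply([.195,0,.26]));print(a);print(b)
E
python3 m.py
```

```text
5.6167 [0.4362 0.061  0.218 ] [-3.1411 -0.0006  2.9866] [ 0.1902  0.0231 -0.0286] lens [0.629  0.0309 0.3999]
(np.float64(0.3562554211821755), np.float64(-0.00044734834022160607), 1760, array([0.0239, 0.0024, 0.2788]))
(np.float64(0.36070069520940484), np.float64(-0.00044734834022160607), 1748, array([0.0368, 0.0007, 0.2795]))
```

```bash
cat > ctl.py <<'E'
import json,sys
from h import *
from scipy.optimize import least_squares
I,K,KS,C,ML=.0119,.465,.28,.09,.0474
H=1/240
def sim(x,phi0,y0,phis,ys,hold=.05):
    """x=[th,om,b]; targets per 1/12 s row (5 per call, a hold before each call) -> th,om at row ends"""
    th,om,b=x;out=[];p=phi0;y=y0;pc=phi0;yc=y0;pd=yd=0.
    for i,(pt,yt) in enumerate(zip(phis,ys)):
        n=20;h=int(hold/H) if i%5==0 else 0
        for j in range(h+n):
            f=max(0,(j-h+1)/n)
            cp=pc+(pt-pc)*f;cy=yc+(yt-yc)*f
            pd2=(cp-p)/.03;yd2=(cy-y)/.03
            acc=(K*th-KS*(th-p)-C*(om-pd2))/I+b+ML/I*((yd2-yd)/H+.041*(pd2-pd)/H)
            pd,yd=pd2,yd2;p+=pd*H;y+=yd*H
            om+=acc*H;th+=om*H
            if th-p>.35: th=p+.35;om=min(om,pd)
            if th-p<-.35: th=p-.35;om=max(om,pd)
        pc,yc=pt,yt;out.append((th,om))
    return np.array(out)
def main(mode,dy=0.,bias=-.006,zref=0.):
    """dy: lateral shift (lamp y, m) over the next call"""
    st=json.load(open('st.json'));x=np.array(st['x'])
    s=monitor.observe();T,o=lamp(s)
    if st['rows']:
        x[:2]=sim(x,st['phi'],0,st['rows'],st['ys'])[-1];st['phi']=st['rows'][-1]
    th,foot,n,_=theta("top",s);th+=bias;e=th-x[0]
    if mode!='init':
        x[0]+=.85*e;x[1]+=.85*1.68*e
        if abs(th)<.1: x[2]+=3*e
    N=20;ys=np.r_[np.linspace(dy/5,dy,5),np.full(15,dy)]
    w=np.r_[np.full(5,.3),np.full(5,1.),np.full(9,3),10]
    def res(f):
        q=sim(x,st['phi'],0,f,ys);d=np.diff(np.r_[st['phi'],f])
        return np.r_[w*q[:,0],3*q[-1:,1],.6*f,6*d,np.maximum(0,abs(d)-.06)*100]
    g=np.full(N,st['phi']) if mode!='init' else np.r_[-.05,-.1,-.15,-.2,-.25,np.full(7,-.25),np.linspace(-.25,.1,8)]
    f=least_squares(res,g,max_nfev=15).x
    sh=np.round(-(f[:5]-st['phi'])/2.0944,3);fr=list(st['phi']-sh*2.0944)
    q=sim(x,st['phi'],0,np.r_[fr,f[5:]],ys)
    print("t",round(s['clock'],2),"pos",s['position'],"th_meas %.3f err %.3f n %d"%(th,e,n),"x",x,"foot %.3f cmd %.3f"%(foot,st['phi']),"lens",(o+T.apply([.195,0,.26]))[:2])
    print("pred th",q[4::5,0]);print("ROT x",[float(v) for v in sh])
    json.dump(dict(x=list(x),phi=st['phi'],rows=fr,ys=list(ys[:5])),open('st.json','w'))
if __name__=="__main__":
    np.set_printoptions(precision=3,suppress=True)
    main(sys.argv[1],*[float(v) for v in sys.argv[2:]])
E
echo '{"x":[0.35,0,0],"phi":0,"rows":[],"ys":[]}'>st.json; time python3 ctl.py init
```

```text
t 5.72 pos [0.437 0.062 0.218] th_meas 0.351 err 0.001 n 1769 x [0.35 0.   0.  ] foot -0.000 cmd 0.000 lens [0.629 0.032]
pred th [ 0.182 -0.072 -0.491 -0.221]
ROT x [0.029, 0.045, 0.055, 0.07, 0.083]
real	0m2.874s
user	0m2.742s
sys	0m0.359s
```

apply_moves(
  linear=[
    [0, 0, 0],
    [0, 0, 0],
    [0, 0, 0],
    [0, 0, 0],
    [0, 0, 0],
  ],
  delta_rot=[
    [0.029, 0, 0],
    [0.045, 0, 0],
    [0.055, 0, 0],
    [0.07, 0, 0],
    [0.083, 0, 0],
  ],
)

```text
clock: 6.18
position: [0.4368, 0.0628, 0.2183]
tool_rot: [-2.967, 0.0, 2.989]
force: [-0.2, 0.2, -7.3]
grip_width: 0.0184
finger_force: 99.6
```

```bash
sed -i 's/max_nfev=15/max_nfev=40/' ctl.py; python3 ctl.py run
```

```text
t 6.18 pos [0.437 0.063 0.218] th_meas 0.161 err -0.021 n 1891 x [ 0.165 -0.413  0.   ] foot -0.175 cmd -0.174 lens [0.634 0.064]
pred th [ 0.065  0.017 -0.001 -0.004]
ROT x [-0.005, -0.011, -0.016, -0.022, -0.028]
```

apply_moves(
  linear=[
    [0, 0, 0],
    [0, 0, 0],
    [0, 0, 0],
    [0, 0, 0],
    [0, 0, 0],
  ],
  delta_rot=[
    [-0.005, 0, 0],
    [-0.011, 0, 0],
    [-0.016, 0, 0],
    [-0.022, 0, 0],
    [-0.028, 0, 0],
  ],
)

```text
clock: 6.65
position: [0.4366, 0.0616, 0.2184]
tool_rot: [-3.028, 0.0, 2.987]
force: [0.0, 0.1, -7.3]
grip_width: 0.0187
finger_force: 99.7
```

```bash
python3 ctl.py run
```

```text
t 6.65 pos [0.437 0.062 0.218] th_meas 0.122 err 0.057 n 1895 x [ 0.114 -0.037  0.   ] foot -0.113 cmd -0.115 lens [0.632 0.052]
pred th [0.065 0.02  0.003 0.004]
ROT x [0.0, -0.001, -0.002, -0.005, -0.007]
```

apply_moves(
  linear=[
    [0, 0, 0],
    [0, 0, 0],
    [0, 0, 0],
    [0, 0, 0],
    [0, 0, 0],
  ],
  delta_rot=[
    [0, 0, 0],
    [-0.001, 0, 0],
    [-0.002, 0, 0],
    [-0.005, 0, 0],
    [-0.007, 0, 0],
  ],
)

```text
clock: 7.12
position: [0.4366, 0.062, 0.2183]
tool_rot: [-3.042, -0.0, 2.988]
force: [-0.1, 0.5, -8.4]
grip_width: 0.0187
finger_force: 99.8
```

```bash
python3 ctl.py run
```

```text
t 7.12 pos [0.437 0.062 0.218] th_meas 0.129 err 0.063 n 1905 x [ 0.119 -0.03   0.   ] foot -0.100 cmd -0.101 lens [0.632 0.05 ]
pred th [ 0.071  0.021  0.002 -0.001]
ROT x [0.003, 0.004, 0.004, 0.003, 0.001]
```

```bash
sed -i 's/^I,K,KS.*/I,K,KS,C,ML=.0133,.52,.28,.09,.053/; s/1.68\*e/1.9*e/' ctl.py
python3 - <<'E'
import json
s=json.load(open('st.json'));s['rows']=[];s['ys']=[];s['x']=[.129,.01,0];json.dump(s,open('st.json','w'));print(s['phi'])
E
python3 ctl.py run
```

```text
-0.10053119999999999
t 7.17 pos [0.437 0.062 0.218] th_meas 0.130 err 0.001 n 1895 x [0.13  0.012 0.   ] foot -0.100 cmd -0.101 lens [0.632 0.05 ]
pred th [ 0.085  0.027 -0.    -0.011]
ROT x [0.009, 0.014, 0.016, 0.017, 0.015]
```

apply_moves(
  linear=[
    [0, 0, 0],
    [0, 0, 0],
    [0, 0, 0],
    [0, 0, 0],
    [0, 0, 0],
  ],
  delta_rot=[
    [0.009, 0, 0],
    [0.014, 0, 0],
    [0.016, 0, 0],
    [0.017, 0, 0],
    [0.015, 0, 0],
  ],
)

```text
clock: 7.63
position: [0.4366, 0.0623, 0.2182]
tool_rot: [-3.009, -0.0, 2.988]
force: [1.0, 0.9, -6.9]
grip_width: 0.0188
finger_force: 99.7
```

```bash
python3 ctl.py run
```

```text
t 7.63 pos [0.437 0.062 0.218] th_meas 0.084 err -0.001 n 1896 x [ 0.084 -0.142 -0.003] foot -0.132 cmd -0.132 lens [0.633 0.056]
pred th [0.037 0.011 0.003 0.004]
ROT x [-0.006, -0.011, -0.016, -0.021, -0.026]
```

The model now matches the measurement, so I'll keep going.

apply_moves(
  linear=[
    [0, 0, 0],
    [0, 0, 0],
    [0, 0, 0],
    [0, 0, 0],
    [0, 0, 0],
  ],
  delta_rot=[
    [-0.006, 0, 0],
    [-0.011, 0, 0],
    [-0.016, 0, 0],
    [-0.021, 0, 0],
    [-0.026, 0, 0],
  ],
)

```text
clock: 8.1
position: [0.4366, 0.0617, 0.2184]
tool_rot: [-3.065, 0.0, 2.987]
force: [0.6, -0.1, -7.5]
grip_width: 0.0181
finger_force: 99.6
```

```bash
python3 ctl.py run
```

```text
t 8.1 pos [0.437 0.062 0.218] th_meas 0.061 err 0.024 n 1903 x [ 0.058 -0.017  0.069] foot -0.076 cmd -0.077 lens [0.631 0.045]
pred th [ 0.033  0.01  -0.    -0.004]
ROT x [-0.0, -0.001, -0.003, -0.005, -0.007]
```

apply_moves(
  linear=[
    [0, 0, 0],
    [0, 0, 0],
    [0, 0, 0],
    [0, 0, 0],
    [0, 0, 0],
  ],
  delta_rot=[
    [0, 0, 0],
    [-0.001, 0, 0],
    [-0.003, 0, 0],
    [-0.005, 0, 0],
    [-0.007, 0, 0],
  ],
)

```text
clock: 8.57
position: [0.4366, 0.062, 0.2183]
tool_rot: [-3.079, -0.0, 2.988]
force: [1.0, 0.1, -7.0]
grip_width: 0.0187
finger_force: 99.8
```

```bash
python3 ctl.py run
```

```text
t 8.57 pos [0.437 0.062 0.218] th_meas 0.058 err 0.025 n 1899 x [ 0.054 -0.013  0.146] foot -0.063 cmd -0.063 lens [0.631 0.043]
pred th [ 0.032  0.009 -0.003 -0.01 ]
ROT x [0.002, 0.002, 0.002, 0.001, -0.0]
```

apply_moves(
  linear=[
    [0, 0, 0],
    [0, 0, 0],
    [0, 0, 0],
    [0, 0, 0],
    [0, 0, 0],
  ],
  delta_rot=[
    [0.002, 0, 0],
    [0.002, 0, 0],
    [0.002, 0, 0],
    [0.001, 0, 0],
    [0, 0, 0],
  ],
)

```text
clock: 9.03
position: [0.4366, 0.062, 0.2183]
tool_rot: [-3.079, -0.0, 2.988]
force: [0.6, 0.1, -7.5]
grip_width: 0.0185
finger_force: 99.7
```

```bash
python3 ctl.py run
```

```text
t 9.03 pos [0.437 0.062 0.218] th_meas 0.051 err 0.019 n 1898 x [ 0.048 -0.029  0.202] foot -0.063 cmd -0.063 lens [0.631 0.043]
pred th [0.027 0.008 0.001 0.   ]
ROT x [0.001, 0.0, -0.0, -0.001, -0.003]
```

apply_moves(
  linear=[
    [0, 0, 0],
    [0, 0, 0],
    [0, 0, 0],
    [0, 0, 0],
    [0, 0, 0],
  ],
  delta_rot=[
    [0.001, 0, 0],
    [0, 0, 0],
    [0, 0, 0],
    [-0.001, 0, 0],
    [-0.003, 0, 0],
  ],
)

```text
clock: 9.5
position: [0.4366, 0.062, 0.2183]
tool_rot: [-3.085, -0.0, 2.988]
force: [-0.4, 1.2, -7.7]
grip_width: 0.0189
finger_force: 99.7
```

```bash
python3 ctl.py run
```

```text
t 9.5 pos [0.437 0.062 0.218] th_meas 0.042 err 0.015 n 1898 x [ 0.039 -0.019  0.246] foot -0.056 cmd -0.057 lens [0.631 0.042]
pred th [0.023 0.007 0.003 0.006]
ROT x [0.0, 0.0, -0.0, -0.001, -0.002]
```

apply_moves(
  linear=[
    [0, 0, 0],
    [0, 0, 0],
    [0, 0, 0],
    [0, 0, 0],
    [0, 0, 0],
  ],
  delta_rot=[
    [0, 0, 0],
    [0, 0, 0],
    [0, 0, 0],
    [-0.001, 0, 0],
    [-0.002, 0, 0],
  ],
)

```text
clock: 9.97
position: [0.4366, 0.062, 0.2183]
tool_rot: [-3.089, 0.0, 2.988]
force: [-0.1, -0.5, -7.2]
grip_width: 0.0188
finger_force: 99.7
```

```bash
python3 ctl.py run
```

```text
t 9.97 pos [0.437 0.062 0.218] th_meas 0.034 err 0.012 n 1899 x [ 0.032 -0.024  0.281] foot -0.052 cmd -0.052 lens [0.631 0.041]
pred th [ 0.016  0.003 -0.005 -0.013]
ROT x [0.0, -0.0, -0.001, -0.002, -0.003]
```

apply_moves(
  linear=[
    [0, 0, 0],
    [0, 0, 0],
    [0, 0, 0],
    [0, 0, 0],
    [0, 0, 0],
  ],
  delta_rot=[
    [0, 0, 0],
    [0, 0, 0],
    [-0.001, 0, 0],
    [-0.002, 0, 0],
    [-0.003, 0, 0],
  ],
)

```text
clock: 10.43
position: [0.4366, 0.0619, 0.2183]
tool_rot: [-3.096, -0.0, 2.987]
force: [-0.5, 0.5, -7.7]
grip_width: 0.0182
finger_force: 99.7
```

```bash
python3 ctl.py run
```

```text
t 10.43 pos [0.437 0.062 0.218] th_meas 0.025 err 0.009 n 1902 x [ 0.024 -0.02   0.308] foot -0.046 cmd -0.046 lens [0.631 0.04 ]
pred th [0.012 0.004 0.004 0.01 ]
ROT x [-0.0, -0.001, -0.002, -0.003, -0.004]
```

apply_moves(
  linear=[
    [0, 0, 0],
    [0, 0, 0],
    [0, 0, 0],
    [0, 0, 0],
    [0, 0, 0],
  ],
  delta_rot=[
    [0, 0, 0],
    [-0.001, 0, 0],
    [-0.002, 0, 0],
    [-0.003, 0, 0],
    [-0.004, 0, 0],
  ],
)

```text
clock: 10.9
position: [0.4366, 0.0619, 0.2183]
tool_rot: [-3.104, -0.0, 2.987]
force: [0.6, 0.2, -8.1]
grip_width: 0.0188
finger_force: 99.7
```

```bash
python3 ctl.py run
```

```text
t 10.9 pos [0.437 0.062 0.218] th_meas 0.022 err 0.010 n 1905 x [ 0.021 -0.004  0.337] foot -0.038 cmd -0.038 lens [0.63  0.039]
pred th [ 0.012  0.002 -0.002 -0.004]
ROT x [0.001, 0.001, 0.001, 0.0, -0.0]
```

apply_moves(
  linear=[
    [0, 0, 0],
    [0, 0, 0],
    [0, 0, 0],
    [0, 0, 0],
    [0, 0, 0],
  ],
  delta_rot=[
    [0.001, 0, 0],
    [0.001, 0, 0],
    [0.001, 0, 0],
    [0, 0, 0],
    [0, 0, 0],
  ],
)

```text
clock: 11.37
position: [0.4366, 0.0619, 0.2183]
tool_rot: [-3.104, -0.0, 2.987]
force: [1.0, -0.6, -7.5]
grip_width: 0.0189
finger_force: 99.7
```

```bash
python3 ctl.py run
```

```text
t 11.37 pos [0.437 0.062 0.218] th_meas 0.017 err 0.006 n 1902 x [ 0.016 -0.016  0.354] foot -0.038 cmd -0.038 lens [0.63  0.039]
pred th [ 0.007  0.    -0.003 -0.008]
ROT x [-0.0, -0.0, -0.001, -0.002, -0.002]
```

apply_moves(
  linear=[
    [0, 0, 0],
    [0, 0, 0],
    [0, 0, 0],
    [0, 0, 0],
    [0, 0, 0],
  ],
  delta_rot=[
    [0, 0, 0],
    [0, 0, 0],
    [-0.001, 0, 0],
    [-0.002, 0, 0],
    [-0.002, 0, 0],
  ],
)

```text
clock: 11.83
position: [0.4366, 0.0619, 0.2183]
tool_rot: [-3.108, 0.0, 2.987]
force: [0.6, -0.1, -6.9]
grip_width: 0.0187
finger_force: 99.7
```

```bash
python3 ctl.py run
```

```text
t 11.83 pos [0.437 0.062 0.218] th_meas 0.013 err 0.006 n 1899 x [ 0.012 -0.012  0.371] foot -0.033 cmd -0.034 lens [0.63  0.038]
pred th [ 0.005  0.001 -0.     0.   ]
ROT x [-0.0, -0.0, -0.001, -0.001, -0.002]
```

apply_moves(
  linear=[
    [0, 0, 0],
    [0, 0, 0],
    [0, 0, 0],
    [0, 0, 0],
    [0, 0, 0],
  ],
  delta_rot=[
    [0, 0, 0],
    [0, 0, 0],
    [-0.001, 0, 0],
    [-0.001, 0, 0],
    [-0.002, 0, 0],
  ],
)

```text
clock: 12.3
position: [0.4366, 0.062, 0.2183]
tool_rot: [-3.112, -0.0, 2.987]
force: [-0.1, 0.1, -7.9]
grip_width: 0.0188
finger_force: 99.7
```

```bash
python3 ctl.py run
```

```text
t 12.3 pos [0.437 0.062 0.218] th_meas 0.010 err 0.005 n 1899 x [ 0.01  -0.002  0.386] foot -0.029 cmd -0.029 lens [0.63  0.037]
pred th [0.005 0.002 0.003 0.01 ]
ROT x [0.0, 0.0, 0.0, -0.0, -0.0]
```

apply_moves(
  linear=[
    [0, 0, 0],
    [0, 0, 0],
    [0, 0, 0],
    [0, 0, 0],
    [0, 0, 0],
  ],
  delta_rot=[
    [0, 0, 0],
    [0, 0, 0],
    [0, 0, 0],
    [0, 0, 0],
    [0, 0, 0],
  ],
)

```text
clock: 12.77
position: [0.4366, 0.0619, 0.2183]
tool_rot: [-3.112, 0.0, 2.987]
force: [-0.4, 0.7, -7.2]
grip_width: 0.0191
finger_force: 99.7
```

```bash
python3 - <<'E'
t=open('ctl.py').read()
t=t.replace('def main(mode,dy=0.,bias=-.006,zref=0.):','def main(mode,*a,bias=-.006):')
t=t.replace("N=20;ys=np.r_[np.linspace(dy/5,dy,5),np.full(15,dy)]",'''N=20;W=np.array(a).reshape(-1,3) if len(a) else s['position'][None]
    W=np.vstack([W,[W[-1]]*4])[:4];ly=T.apply([0,1,0])*[1,1,0];ly/=np.linalg.norm(ly)
    k=np.r_[0,(W-s['position'])@ly];ys=np.interp(np.arange(1,21)/5,np.arange(5),k)
    D=R.from_euler('xyz',s['tool_rot']).inv().apply(W[0]-s['position'])*10
    if len(a): print("LIN",[[round(float(v)*i/5,3 if i<5 else 3) for v in D] for i in range(1,6)])''')
open('ctl.py','w').write(t)
E
python3 ctl.py run
```

```text
t 12.77 pos [0.437 0.062 0.218] th_meas 0.009 err 0.003 n 1899 x [ 0.008 -0.01   0.395] foot -0.029 cmd -0.029 lens [0.63  0.037]
pred th [ 0.003 -0.001 -0.004 -0.01 ]
ROT x [0.0, -0.0, -0.0, -0.001, -0.001]
```

apply_moves(
  linear=[
    [0, 0, 0],
    [0, 0, 0],
    [0, 0, 0],
    [0, 0, 0],
    [0, 0, 0],
  ],
  delta_rot=[
    [0, 0, 0],
    [0, 0, 0],
    [0, 0, 0],
    [-0.001, 0, 0],
    [-0.001, 0, 0],
  ],
)

```text
clock: 13.23
position: [0.4366, 0.0619, 0.2183]
tool_rot: [-3.115, 0.0, 2.987]
force: [0.1, -0.6, -6.6]
grip_width: 0.0185
finger_force: 99.7
```

```bash
python3 ctl.py run .428 .015 .218  .413 -.04 .218  .398 -.095 .218  .383 -.15 .218
```

```text
LIN [[0.003, -0.095, 0.003], [0.005, -0.191, 0.006], [0.008, -0.286, 0.01], [0.011, -0.381, 0.013], [0.013, -0.476, 0.016]]
t 13.23 pos [0.437 0.062 0.218] th_meas 0.004 err 0.002 n 1904 x [ 0.004 -0.009  0.401] foot -0.027 cmd -0.027 lens [0.63  0.037]
pred th [-0.032 -0.021 -0.011 -0.008]
ROT x [-0.007, -0.013, -0.017, -0.02, -0.021]
```

apply_moves(
  linear=[
    [0.003, -0.095, 0.003],
    [0.005, -0.19, 0.006],
    [0.008, -0.285, 0.01],
    [0.011, -0.38, 0.013],
    [0.013, -0.475, 0.016],
  ],
  delta_rot=[
    [-0.007, 0, 0.001],
    [-0.013, 0, 0.002],
    [-0.017, 0, 0.003],
    [-0.02, 0, 0.004],
    [-0.021, 0, 0.005],
  ],
)

```text
clock: 13.7
position: [0.4278, 0.0145, 0.218]
tool_rot: [3.125, 0.0, 2.977]
force: [0.5, 0.4, -6.8]
grip_width: 0.0186
finger_force: 99.7
```

```bash
python3 ctl.py run .413 -.04 .218  .398 -.095 .218  .383 -.15 .218 .368 -.2 .2
```

```text
LIN [[0.011, -0.112, -0.002], [0.023, -0.225, -0.004], [0.034, -0.337, -0.006], [0.046, -0.449, -0.008], [0.057, -0.562, -0.009]]
t 13.7 pos [0.428 0.014 0.218] th_meas -0.019 err 0.012 n 1910 x [-0.021  0.05   0.438] foot 0.017 cmd 0.017 lens [ 0.62  -0.021]
pred th [-0.051 -0.026 -0.017 -0.019]
ROT x [-0.005, -0.009, -0.011, -0.012, -0.012]
```

apply_moves(
  linear=[
    [0.011, -0.11, -0.002],
    [0.023, -0.225, -0.004],
    [0.034, -0.335, -0.006],
    [0.046, -0.45, -0.008],
    [0.057, -0.56, -0.009],
  ],
  delta_rot=[
    [-0.005, 0, 0.001],
    [-0.009, 0, 0.002],
    [-0.011, 0, 0.003],
    [-0.012, 0, 0.004],
    [-0.012, 0, 0.005],
  ],
)

```text
clock: 14.17
position: [0.413, -0.0398, 0.218]
tool_rot: [3.1, -0.0, 2.966]
force: [0.1, -0.8, -7.0]
grip_width: 0.0188
finger_force: 99.8
```

```bash
python3 ctl.py run  .398 -.095 .218  .383 -.15 .218 .368 -.2 .2 .355 -.245 .165
```

```text
LIN [[0.01, -0.114, -0.005], [0.021, -0.228, -0.01], [0.031, -0.342, -0.014], [0.041, -0.456, -0.019], [0.052, -0.57, -0.024]]
t 14.17 pos [ 0.413 -0.04   0.218] th_meas 0.064 err 0.116 n 1930 x [0.047 0.223 0.785] foot 0.042 cmd 0.042 lens [ 0.604 -0.081]
pred th [ 0.016 -0.001 -0.003  0.009]
ROT x [0.014, 0.025, 0.033, 0.039, 0.044]
```

```bash
python3 - <<'E'
t=open('ctl.py').read()
t=t.replace("def sim(x,phi0,y0,phis,ys,hold=.05):","def sim(x,phi0,ex,phis,ys,hold=.05,full=False):")
t=t.replace("th,om,b=x;out=[];p=phi0;y=y0;pc=phi0;yc=y0;pd=yd=0.","th,om,b=x;out=[];pc=phi0;yc=0;p,y,pd,yd=ex")
t=t.replace("    return np.array(out)","    return (np.array(out),[p,y-yc,pd,yd]) if full else np.array(out)")
t=t.replace("x[:2]=sim(x,st['phi'],0,st['rows'],st['ys'])[-1];","q,st['ex']=sim(x,st['phi'],st['ex'],st['rows'],st['ys'],full=True);x[:2]=q[-1];")
t=t.replace("sim(x,st['phi'],0,","sim(x,st['phi'],st['ex'],")
t=t.replace("json.dump(dict(","json.dump(dict(ex=st['ex'],")
open('ctl.py','w').write(t)
E
python3 - <<'E'
from ctl import *
sh=-2.0944*np.array([-.007,-.013,-.017,-.02,-.021]);p1=-.027+sh;p2=p1[-1]-2.0944*np.array([-.005,-.009,-.011,-.012,-.012])
ph=np.r_[p1,p2];ys=-np.r_[.0095,.019,.0285,.038,.0475,.0585,.07,.081,.0925,.1035]
q,ex=sim([.004,-.009,.401],-.027,[-.027,0,0,0],ph,ys,full=True);print(q[[4,9]],ex)
q2=q[-1];e=.064-q2[0]
json.dump(dict(x=[.064,q2[1]+1.9*e*.8,.40],phi=ph[-1],rows=[],ys=[],ex=ex),open('st.json','w'))
E
python3 ctl.py run  .4 -.085 .218  .386 -.14 .218 .37 -.19 .2 .355 -.24 .165
```

```text
[[-0.03116102  0.03190016]
 [ 0.02428655  0.20530638]] [np.float64(0.042080763143872706), np.float64(0.0034174158850441283), np.float64(0.0013330395920239935), np.float64(-0.132287066517837)]
LIN [[0.009, -0.09, -0.004], [0.019, -0.18, -0.007], [0.028, -0.269, -0.011], [0.037, -0.359, -0.015], [0.046, -0.449, -0.019]]
t 14.22 pos [ 0.412 -0.042  0.218] th_meas 0.094 err 0.030 n 1935 x [0.089 0.314 0.489] foot 0.041 cmd 0.042 lens [ 0.603 -0.083]
pred th [ 0.207  0.081  0.006 -0.002]
ROT x [0.015, 0.029, 0.043, 0.057, 0.072]
```

apply_moves(
  linear=[
    [0.009, -0.09, -0.004],
    [0.019, -0.18, -0.007],
    [0.028, -0.27, -0.011],
    [0.037, -0.36, -0.015],
    [0.046, -0.45, -0.019],
  ],
  delta_rot=[
    [0.015, 0, 0],
    [0.029, 0, 0],
    [0.043, 0, 0],
    [0.057, 0, 0],
    [0.072, 0, 0],
  ],
)

```text
clock: 14.68
position: [0.401, -0.0826, 0.2181]
tool_rot: [-3.031, 0.0, 2.967]
force: [0.3, -0.3, -8.8]
grip_width: 0.0187
finger_force: 99.7
```

```bash
python3 ctl.py run  .386 -.13 .218 .37 -.175 .218 .355 -.22 .2 .35 -.25 .165
```

```text
LIN [[0.013, -0.098, 0.011], [0.026, -0.196, 0.022], [0.04, -0.294, 0.033], [0.053, -0.392, 0.044], [0.066, -0.49, 0.055]]
t 14.68 pos [ 0.401 -0.083  0.218] th_meas 0.136 err -0.071 n 1943 x [ 0.146 -0.054  0.489] foot -0.110 cmd -0.109 lens [ 0.597 -0.097]
pred th [ 0.151  0.146  0.038 -0.003]
ROT x [0.006, 0.008, 0.009, 0.01, 0.012]
```

apply_moves(
  linear=[
    [0.013, -0.1, 0.011],
    [0.026, -0.195, 0.022],
    [0.04, -0.295, 0.033],
    [0.053, -0.39, 0.044],
    [0.066, -0.49, 0.055],
  ],
  delta_rot=[
    [0.006, 0, 0],
    [0.008, 0, 0],
    [0.009, 0, 0],
    [0.01, 0, 0],
    [0.012, 0, 0],
  ],
)

```text
clock: 15.15
position: [0.3853, -0.1313, 0.2179]
tool_rot: [-3.008, -0.0, 2.966]
force: [0.2, -0.7, -7.1]
grip_width: 0.0186
finger_force: 99.9
```

```bash
python3 ctl.py run .37 -.175 .218 .355 -.22 .2 .35 -.25 .165 .348 -.265 .13
```

```text
LIN [[0.015, -0.091, 0.012], [0.03, -0.181, 0.024], [0.044, -0.272, 0.036], [0.059, -0.363, 0.048], [0.074, -0.453, 0.06]]
t 15.15 pos [ 0.385 -0.131  0.218] th_meas 0.074 err -0.077 n 1955 x [ 0.085 -0.107  0.258] foot -0.134 cmd -0.134 lens [ 0.582 -0.142]
pred th [ 0.043  0.002 -0.004  0.006]
ROT x [-0.002, -0.004, -0.007, -0.01, -0.014]
```

apply_moves(
  linear=[
    [0.015, -0.09, 0.012],
    [0.03, -0.18, 0.024],
    [0.044, -0.27, 0.036],
    [0.059, -0.36, 0.048],
    [0.074, -0.45, 0.06],
  ],
  delta_rot=[
    [-0.002, 0, 0],
    [-0.004, 0, 0],
    [-0.007, 0, 0],
    [-0.01, 0, 0],
    [-0.014, 0, 0],
  ],
)

```text
clock: 15.62
position: [0.3702, -0.1743, 0.2179]
tool_rot: [-3.037, -0.0, 2.966]
force: [-0.3, 1.3, -8.3]
grip_width: 0.0185
finger_force: 99.8
```

```bash
sed -i 's/x\[2\]+=3\*e/x[2]+=.6*e/' ctl.py; python3 ctl.py run .358 -.215 .218 .35 -.245 .18 .348 -.263 .15 .348 -.265 .12
```

```text
LIN [[0.01, -0.084, 0.009], [0.02, -0.168, 0.017], [0.029, -0.252, 0.026], [0.039, -0.336, 0.035], [0.049, -0.419, 0.043]]
t 15.62 pos [ 0.37  -0.174  0.218] th_meas 0.015 err -0.028 n 1977 x [ 0.019 -0.145  0.241] foot -0.104 cmd -0.104 lens [ 0.566 -0.19 ]
pred th [-0.011 -0.013 -0.013 -0.014]
ROT x [-0.009, -0.016, -0.022, -0.027, -0.031]
```

apply_moves(
  linear=[
    [0.01, -0.085, 0.009],
    [0.02, -0.17, 0.017],
    [0.029, -0.25, 0.026],
    [0.039, -0.335, 0.035],
    [0.049, -0.42, 0.043],
  ],
  delta_rot=[
    [-0.009, 0, 0],
    [-0.016, 0, 0],
    [-0.022, 0, 0],
    [-0.027, 0, 0],
    [-0.031, 0, 0],
  ],
)

```text
clock: 16.08
position: [0.358, -0.2149, 0.218]
tool_rot: [-3.102, -0.0, 2.966]
force: [0.5, -0.6, -7.3]
grip_width: 0.0189
finger_force: 99.8
```

```bash
python3 ctl.py run .35 -.245 .19 .348 -.263 .15 .348 -.265 .12
```

```text
LIN [[0.005, -0.06, 0.058], [0.011, -0.119, 0.117], [0.016, -0.179, 0.175], [0.021, -0.239, 0.234], [0.027, -0.299, 0.292]]
t 16.08 pos [ 0.358 -0.215  0.218] th_meas 0.009 err 0.020 n 2007 x [ 0.006 -0.011  0.253] foot -0.039 cmd -0.040 lens [ 0.551 -0.242]
pred th [ 0.    -0.007 -0.003 -0.008]
ROT x [0.001, 0.001, 0.001, 0.001, 0.0]
```

apply_moves(
  linear=[
    [0.005, -0.06, 0.06],
    [0.01, -0.12, 0.12],
    [0.016, -0.18, 0.175],
    [0.021, -0.24, 0.235],
    [0.027, -0.3, 0.29],
  ],
  delta_rot=[
    [0.001, 0, 0.001],
    [0.001, 0, 0.002],
    [0.001, 0, 0.003],
    [0.001, 0, 0.004],
    [0, 0, 0.005],
  ],
)

```text
clock: 16.55
position: [0.3501, -0.2448, 0.1894]
tool_rot: [-3.102, -0.0, 2.956]
force: [0.5, -0.5, -7.1]
grip_width: 0.0185
finger_force: 99.8
```

```bash
python3 ctl.py run .348 -.265 .155 .348 -.265 .125
```

```text
LIN [[-0.003, -0.038, 0.07], [-0.007, -0.075, 0.141], [-0.01, -0.113, 0.211], [-0.014, -0.151, 0.281], [-0.017, -0.188, 0.352]]
t 16.55 pos [ 0.35  -0.245  0.189] th_meas 0.019 err 0.018 n 1933 x [ 0.016 -0.031  0.264] foot -0.040 cmd -0.040 lens [ 0.543 -0.274]
pred th [0.005 0.007 0.003 0.007]
ROT x [0.002, 0.003, 0.004, 0.004, 0.003]
```

apply_moves(
  linear=[
    [-0.003, -0.04, 0.07],
    [-0.007, -0.075, 0.14],
    [-0.01, -0.115, 0.21],
    [-0.014, -0.15, 0.28],
    [-0.017, -0.19, 0.35],
  ],
  delta_rot=[
    [0.002, 0, 0],
    [0.003, 0, 0],
    [0.004, 0, 0],
    [0.004, 0, 0],
    [0.003, 0, 0],
  ],
)

```text
clock: 17.02
position: [0.3482, -0.2649, 0.1552]
tool_rot: [-3.096, -0.0, 2.956]
force: [0.4, 0.4, -7.7]
grip_width: 0.0186
finger_force: 99.8
```

```bash
python3 ctl.py run .35 -.265 .122
```

```text
LIN [[-0.003, 0.004, 0.066], [-0.007, 0.007, 0.133], [-0.01, 0.011, 0.199], [-0.014, 0.014, 0.265], [-0.017, 0.018, 0.332]]
t 17.02 pos [ 0.348 -0.265  0.155] th_meas 0.033 err 0.028 n 1794 x [ 0.028 -0.022  0.281] foot -0.046 cmd -0.046 lens [ 0.541 -0.293]
pred th [ 0.03   0.009  0.    -0.002]
ROT x [0.004, 0.006, 0.007, 0.007, 0.007]
```

apply_moves(
  linear=[
    [-0.003, 0.004, 0.066],
    [-0.007, 0.007, 0.133],
    [-0.01, 0.01, 0.2],
    [-0.014, 0.014, 0.265],
    [-0.017, 0.018, 0.33],
  ],
  delta_rot=[
    [0.004, 0, 0],
    [0.006, 0, 0],
    [0.007, 0, 0],
    [0.007, 0, 0],
    [0.007, 0, 0],
  ],
)

```text
clock: 17.48
position: [0.3501, -0.2645, 0.1223]
tool_rot: [-3.081, 0.0, 2.957]
force: [-0.3, 0.3, -7.5]
grip_width: 0.0186
finger_force: 99.6
```

```bash
python3 ctl.py run .378 -.2705 .117 .42 -.2785 .117 .46 -.286 .117 .476 -.289 .117
```

```text
LIN [[-0.057, -0.001, 0.011], [-0.114, -0.002, 0.021], [-0.171, -0.002, 0.032], [-0.228, -0.003, 0.043], [-0.285, -0.004, 0.053]]
t 17.48 pos [ 0.35  -0.265  0.122] th_meas 0.052 err 0.022 n 1666 x [ 0.048 -0.016  0.294] foot -0.061 cmd -0.061 lens [ 0.544 -0.29 ]
pred th [0.028 0.009 0.001 0.001]
ROT x [0.002, 0.002, 0.002, 0.002, 0.001]
```

apply_moves(
  linear=[
    [-0.01, 0, 0.01],
    [-0.03, 0, 0.02],
    [-0.05, 0, 0.03],
    [-0.07, 0, 0.04],
    [-0.08, 0, 0.05],
  ],
  delta_rot=[
    [0.003, 0, 0],
    [0.004, 0, 0],
    [0.004, 0, 0],
    [0.004, 0, 0],
    [0.003, 0, 0],
  ],
)

```text
clock: 17.95
position: [0.3583, -0.2666, 0.1181]
tool_rot: [-3.074, 0.001, 2.956]
force: [0.9, -0.4, -7.9]
grip_width: 0.0185
finger_force: 99.8
```

```bash
sed -i 's/x\[2\]+=.6\*e/x[2]+=2.5*e/' ctl.py; python3 - <<'E'
import json
s=json.load(open('st.json'));p=s['phi'];s['rows']=[p-2.0944*v for v in(.003,.004,.004,.004,.003)];json.dump(s,open('st.json','w'))
E
python3 - <<'E'
from h import *
s=monitor.observe();print(theta("scene",s,"pics/s5.png"))
p,_=optics.grab_frame("top")
a=p[60:360,350:650,::-1][:,:290];b=cv2.imread("pics/s5.png")[100:400,50:340]
cv2.imwrite("pics/m5.png",cv2.resize(np.hstack([a,b]),(800,414)))
E
python3 ctl.py run .378 -.2705 .117 .42 -.2785 .117 .46 -.286 .117 .476 -.289 .117
```

```text
(np.float64(0.05277778184747883), np.float64(-0.06709578254145418), 1690, array([0.03617593, 0.00123281, 0.27945789]))
LIN [[-0.041, 0.0, 0.002], [-0.082, 0.0, 0.004], [-0.122, 0.0, 0.006], [-0.163, 0.0, 0.008], [-0.204, 0.0, 0.01]]
t 18.05 pos [ 0.358 -0.267  0.118] th_meas 0.039 err 0.018 n 1646 x [ 0.036 -0.051  0.34 ] foot -0.067 cmd -0.067 lens [ 0.552 -0.291]
pred th [ 0.016  0.004 -0.    -0.002]
ROT x [-0.001, -0.003, -0.004, -0.006, -0.008]
```

View pics/m5.png

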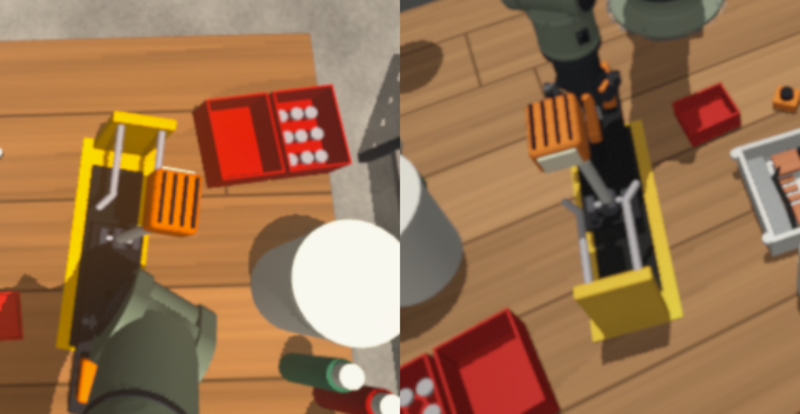

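The left half shows the mast foot at (120,238), in line with the fork arms at (115,165) and (160,155). The right half shows the mast between the flared fork tips at (570,205) and (633,190), with the head at (558,130). Everything is aligned, so I'll move in.

apply_moves(
  linear=[
    [-0.04, 0, 0.002],
    [-0.08, 0, 0.004],
    [-0.12, 0, 0.006],
    [-0.165, 0, 0.008],
    [-0.205, 0, 0.01],
  ],
  delta_rot=[
    [-0.001, 0, 0],
    [-0.003, 0, 0],
    [-0.004, 0, 0],
    [-0.006, 0, 0],
    [-0.008, 0, 0],
  ],
)

```text
clock: 18.52
position: [0.3785, -0.2706, 0.117]
tool_rot: [-3.092, 0.0, 2.956]
force: [-0.8, -0.2, -8.1]
grip_width: 0.0187
finger_force: 99.8
```

```bash
python3 ctl.py run .415 -.2775 .117 .45 -.284 .117 .472 -.288 .117
```

```text
LIN [[-0.074, -0.0, -0.0], [-0.149, -0.0, -0.0], [-0.223, -0.0, -0.0], [-0.297, -0.001, -0.0], [-0.372, -0.001, -0.0]]
t 18.52 pos [ 0.378 -0.271  0.117] th_meas 0.037 err 0.020 n 1623 x [0.034 0.005 0.391] foot -0.050 cmd -0.050 lens [ 0.572 -0.298]
pred th [ 0.02   0.004 -0.006 -0.017]
ROT x [0.002, 0.003, 0.003, 0.003, 0.002]
```

apply_moves(
  linear=[
    [-0.075, 0, 0],
    [-0.15, 0, 0],
    [-0.225, 0, 0],
    [-0.3, 0, 0],
    [-0.37, 0, 0],
  ],
  delta_rot=[
    [0.002, 0, 0],
    [0.003, 0, 0],
    [0.003, 0, 0],
    [0.003, 0, 0],
    [0.002, 0, 0],
  ],
)

```text
clock: 18.98
position: [0.4153, -0.2772, 0.117]
tool_rot: [-3.087, 0.0, 2.957]
force: [-0.6, 0.0, -7.3]
grip_width: 0.0186
finger_force: 99.8
```

```bash
python3 ctl.py run .448 -.2835 .114 .47 -.288 .112 .476 -.289 .110
```

```text
LIN [[-0.067, 0.0, 0.006], [-0.133, 0.0, 0.012], [-0.2, 0.0, 0.018], [-0.267, 0.0, 0.024], [-0.333, 0.0, 0.03]]
t 18.98 pos [ 0.415 -0.277  0.117] th_meas 0.035 err 0.015 n 1594 x [ 0.032 -0.016  0.428] foot -0.054 cmd -0.054 lens [ 0.609 -0.303]
pred th [0.018 0.005 0.002 0.004]
ROT x [0.001, 0.001, 0.001, 0.0, -0.001]
```

apply_moves(
  linear=[
    [-0.067, 0, 0.006],
    [-0.133, 0, 0.012],
    [-0.2, 0, 0.018],
    [-0.267, 0, 0.024],
    [-0.333, 0, 0.03],
  ],
  delta_rot=[
    [0.001, 0, 0],
    [0.001, 0, 0],
    [0.001, 0, 0],
    [0, 0, 0],
    [-0.001, 0, 0],
  ],
)

```text
clock: 19.45
position: [0.4476, -0.2836, 0.1139]
tool_rot: [-3.089, 0.0, 2.956]
force: [-0.0, 0.2, -8.0]
grip_width: 0.0186
finger_force: 99.8
```

```bash
python3 ctl.py run .470 -.288 .110 .476 -.289 .105
```

```text
LIN [[-0.046, 0.0, 0.008], [-0.091, 0.0, 0.016], [-0.137, 0.0, 0.023], [-0.182, 0.0, 0.031], [-0.228, 0.0, 0.039]]
t 19.45 pos [ 0.448 -0.284  0.114] th_meas 0.026 err 0.008 n 1564 x [ 0.025 -0.018  0.448] foot -0.052 cmd -0.052 lens [ 0.641 -0.31 ]
pred th [0.012 0.003 0.    0.   ]
ROT x [0.0, -0.0, -0.001, -0.002, -0.003]
```

apply_moves(
  linear=[
    [-0.046, 0, 0.008],
    [-0.09, 0, 0.016],
    [-0.137, 0, 0.023],
    [-0.18, 0, 0.03],
    [-0.228, 0, 0.04],
  ],
  delta_rot=[
    [0, 0, 0],
    [0, 0, 0],
    [-0.001, 0, 0],
    [-0.002, 0, 0],
    [-0.003, 0, 0],
  ],
)

```text
clock: 19.92
position: [0.4697, -0.2881, 0.11]
tool_rot: [-3.096, 0.0, 2.956]
force: [-0.2, -1.2, -7.0]
grip_width: 0.0187
finger_force: 99.7
```

```bash
python3 ctl.py run .476 -.289 .106
```

```text
LIN [[-0.013, 0.001, 0.008], [-0.026, 0.002, 0.016], [-0.038, 0.003, 0.024], [-0.051, 0.003, 0.032], [-0.064, 0.004, 0.04]]
t 19.92 pos [ 0.47  -0.288  0.11 ] th_meas 0.019 err 0.007 n 1527 x [ 0.018 -0.013  0.466] foot -0.046 cmd -0.046 lens [ 0.663 -0.316]
pred th [ 0.009  0.002 -0.001 -0.001]
ROT x [0.0, -0.0, -0.001, -0.002, -0.002]
```

apply_moves(
  linear=[
    [-0.013, 0, 0.008],
    [-0.026, 0, 0.016],
    [-0.04, 0, 0.024],
    [-0.05, 0, 0.032],
    [-0.064, 0, 0.04],
  ],
  delta_rot=[
    [0, 0, 0],
    [0, 0, 0],
    [-0.001, 0, 0],
    [-0.002, 0, 0],
    [-0.002, 0, 0],
  ],
)

```text
clock: 20.38
position: [0.4755, -0.2894, 0.106]
tool_rot: [-3.1, 0.0, 2.956]
force: [-0.5, 1.0, -7.6]
grip_width: 0.0184
finger_force: 99.7
```

```bash
python3 ctl.py run .476 -.289 .100; python3 - <<'E'
from h import *
p,_=optics.grab_frame("top");q,_=optics.grab_frame("scene")
a=p[120:330,370:510,::-1];b=q[140:350,150:290,::-1]
cv2.imwrite("pics/m6.png",cv2.resize(np.hstack([a,b]),(800,600),interpolation=cv2.INTER_CUBIC))
E
```

```text
LIN [[-0.001, 0.002, 0.012], [-0.002, 0.003, 0.024], [-0.003, 0.005, 0.036], [-0.003, 0.006, 0.048], [-0.004, 0.008, 0.059]]
t 20.38 pos [ 0.475 -0.289  0.106] th_meas 0.016 err 0.007 n 1517 x [ 0.015 -0.013  0.483] foot -0.042 cmd -0.042 lens [ 0.669 -0.318]
pred th [0.008 0.003 0.004 0.011]
ROT x [0.0, -0.0, -0.001, -0.001, -0.002]
```

View pics/m6.png

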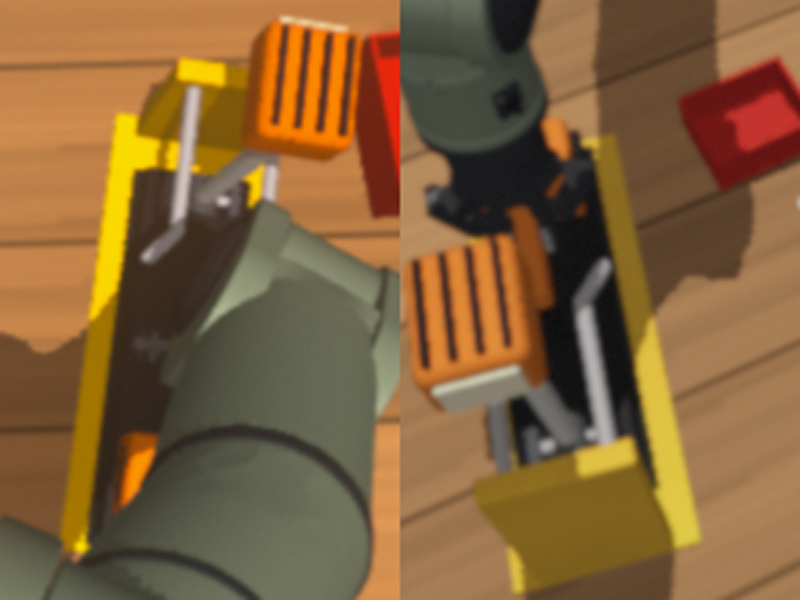

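The left half shows the mast base at (220,200), between the fork arms at (185,160) and (268,180). The right half shows the tube at (545,410), between the arms at (497,430) and (590,370). Next I'll level the foot and lower the lamp slowly.

apply_moves(
  linear=[
    [0, 0, 0.02],
    [0, 0, 0.04],
    [0, 0, 0.06],
    [0, 0, 0.08],
    [0, 0, 0.1],
  ],
  delta_rot=[
    [-0.002, 0, 0],
    [-0.004, 0, 0],
    [-0.006, 0, 0],
    [-0.008, 0, 0],
    [-0.01, 0, 0],
  ],
)

```text
clock: 20.95
position: [0.4754, -0.2898, 0.0958]
tool_rot: [-3.121, 0.0, 2.956]
force: [-0.4, -0.4, -8.2]
grip_width: 0.0187
finger_force: 99.9
```

apply_moves(
  linear=[
    [0, 0, 0.02],
    [0, 0, 0.04],
    [0, 0, 0.06],
    [0, 0, 0.08],
    [0, 0, 0.09],
  ],
  delta_rot=[
    [-0.002, 0, 0],
    [-0.004, 0, 0],
    [-0.006, 0, 0],
    [-0.008, 0, 0],
    [-0.01, 0, 0],
  ],
)

```text
clock: 21.37
position: [0.4754, -0.2899, 0.0867]
tool_rot: [3.141, -0.0, 2.956]
force: [-0.1, 0.2, -7.2]
grip_width: 0.0189
finger_force: 99.9
```

apply_moves(
  linear=[
    [0, 0, 0.005],
    [0, 0, 0.01],
    [0, 0, 0.015],
    [0, 0, 0.02],
    [0, 0, 0.025],
  ],
  delta_rot=[
    [0, 0, 0],
    [0, 0, 0],
    [0, 0, 0],
    [0, 0, 0],
    [0, 0, 0],
  ],
)

```text
clock: 21.78
position: [0.4756, -0.2899, 0.0846]
tool_rot: [-3.141, 0.0, 2.956]
force: [-0.3, 0.6, -8.3]
grip_width: 0.0185
finger_force: 99.7
```

```bash
python3 m.py
```

```text
21.7833 [ 0.4756 -0.2899  0.0846] [-3.1415  0.0004  2.9562] [0.0735 0.0576 0.0418] lens [ 0.6672 -0.3258  0.2666]
(np.float64(0.1337226917689146), np.float64(-9.693846965261634e-05), 1417, array([0.0231, 0.0027, 0.2791]))
(np.float64(0.13753561888887883), np.float64(-9.693846965261634e-05), 1942, array([0.0348, 0.0021, 0.2794]))
```

apply_moves(
  linear=[
    [0, 0, 0.004],
    [0, 0, 0.008],
    [0, 0, 0.012],
    [0, 0, 0.016],
    [0, 0, 0.016],
  ],
  delta_rot=[
    [0, 0, 0],
    [0, 0, 0],
    [0, 0, 0],
    [0, 0, 0],
    [0, 0, 0],
  ],
)

```text
clock: 22.3
position: [0.4756, -0.2897, 0.0834]
tool_rot: [3.141, 0.0, 2.956]
force: [-2.9, 4.6, 7.3]
grip_width: 0.0184
finger_force: 101.6
```

apply_moves(
  linear=[
    [0, 0, 0],
    [0, 0, 0],
    [0, 0, 0],
    [0, 0, 0],
    [0, 0, 0],
  ],
  delta_rot=[
    [0, 0, 0],
    [0, 0, 0],
    [0, 0, 0],
    [0, 0, 0],
    [0, 0, 0],
  ],
  gripper=1,
)

```text
clock: 22.72
position: [0.4755, -0.2901, 0.083]
tool_rot: [-3.141, 0.0, 2.956]
force: [-0.9, 1.1, 0.2]
grip_width: 0.0771
finger_force: 0.0
```

apply_moves(
  linear=[
    [0, 0, 0],
    [0, 0, 0],
    [0, 0, 0],
    [0, 0, 0],
    [0, 0, 0],
  ],
  delta_rot=[
    [0, 0, 0],
    [0, 0, 0],
    [0, 0, 0],
    [0, 0, 0],
    [0, 0, 0],
  ],
)

```text
clock: 23.13
position: [0.4754, -0.29, 0.0829]
tool_rot: [-3.142, 0.0, 2.956]
force: [0.5, 0.4, -0.7]
grip_width: 0.0854
finger_force: 0.0
```

apply_moves(
  linear=[
    [0, 0, -0.1],
    [0, 0, -0.3],
    [0, 0, -0.5],
    [0, 0, -0.75],
    [0, 0, -1],
  ],
  delta_rot=[
    [0, 0, 0],
    [0, 0, 0],
    [0, 0, 0],
    [0, 0, 0],
    [0, 0, 0],
  ],
)

```text
clock: 23.55
position: [0.4751, -0.2899, 0.1846]
tool_rot: [-3.142, -0.0, 2.956]
force: [0.1, -0.3, -0.1]
grip_width: 0.0854
finger_force: 0.0
```

apply_moves(
  linear=[
    [0, 0, -0.2],
    [0, 0, -0.4],
    [0, 0, -0.6],
    [0, 0, -0.8],
    [0, 0, -0.8],
  ],
  delta_rot=[
    [0, 0, 0],
    [0, 0, 0],
    [0, 0, 0],
    [0, 0, 0],
    [0, 0, 0],
  ],
)

```text
clock: 23.97
position: [0.4764, -0.2908, 0.2672]
tool_rot: [-3.14, 0.005, 2.956]
force: [0.8, 0.4, 0.7]
grip_width: 0.0853
finger_force: 0.0
```

```bash
python3 - <<'E'
from h import *
s=monitor.observe();s['position']=np.array([.4756,-.2897,.083]);s['tool_rot']=np.array([np.pi,0,2.956])
print(theta("scene",s,"pics/s7.png"));print(theta("top",s,"pics/t7.png"))
a=cv2.imread("pics/t7.png")[100:350,350:600];b=cv2.imread("pics/s7.png")[130:380,100:350]
cv2.imwrite("pics/m7.png",cv2.resize(np.hstack([a,b]),(800,400),interpolation=cv2.INTER_CUBIC))
E
```

```text
(np.float64(0.13896486154321688), np.float64(1.2246467991473535e-16), 1944, array([0.03436326, 0.00239044, 0.27976436]))
(np.float64(0.13321733830454513), np.float64(1.2246467991473535e-16), 1340, array([0.02464405, 0.00395038, 0.27937032]))
```

View pics/m7.png

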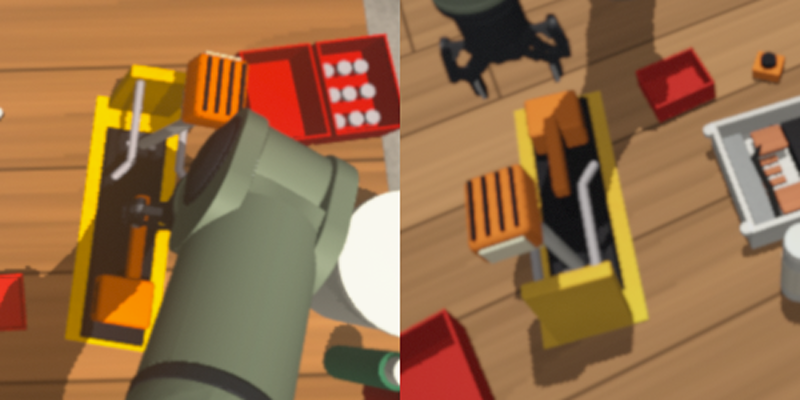

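The left half shows the lamp parked on the plate, with the battery at (125,300) and the mast base at (165,135) between the arms. The right half shows the mast leaning lightly on one arm, at about 0.14 rad, and the open gripper clear at (505,55). I'm handing the job in.

```bash
python3 -c "
from workcell import workorder
print(workorder.job_done())"
```

```text
the job is handed in; nothing more can be done
None
```

The lamp was held over the housing with its mast balanced for over five seconds, then parked on the stand with its mast resting against one fork arm at about 0.14 rad. I let go of it and handed the job in at about 24 s; the verdict was not reported back.

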